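Hang the row marker on the rail and slide it to the index

ROBOT

A 7-joint arm with a two-finger parallel gripper is mounted at the origin on the work surface. World frame = base frame: x ahead of the robot, y to its left, z up, the work surface at z = 0. Lengths are in mm, angles in rad, forces in N, time in s.
With the tool pointing down it reaches from about 425 to 1025 mm from the base axis. Payload 3.6 kg.
Tool frame: the origin (TCP) lies where the fingers leave the gripper's body, on its centre line; the fingertips stand 73 mm ahead of it and the grasp point (between the pads) lies manip.hold_point_z ahead of it (manip.hold_point_z is the distance from the TCP to the grasp point, in mm); z points along the fingers, y is the line along which they close (so a half turn about z gives the same grasp; the last joint's range is limited). The gripper opens to 85 mm and grips with 20 to 120 N. Pads are 22 mm wide; open, the fingers measure 114 mm over their backs; the gripper's body (76 mm by 85 mm) begins 54 mm behind the grasp point. The pads swing forward as they close: fully open they stand 13 mm farther back than shut.
Start: joints at [-1.331, 0.591, 0.048, 1.609, -0.033, 0.943, -0.034], TCP at [237.53, 684.989, 303.902] pointing down, gripper open.
Joint ranges: [-2.69, 2.69], [-0.47, 2.24], [-1.27, 1.36], [0.19, 2.51], [-1.53, 4.68], [0.08, 2.07], [-3.09, 3.09]. Speed limits (rad/s): [2.57, 2.57, 3.14, 3.14, 3.14, 3.14, 3.14].

INTERFACE

Orientations are given as [roll, pitch, yaw] about the fixed x, y, z axes, in that order (R = Rz(yaw) Ry(pitch) Rx(roll)).
In Python, from workcell import manip, effector, imaging, job, monitor gives the robot as it stands. Calls block until the motion is done:
- manip.move_to(position, orientation): joint-space move of the TCP to a pose.
- manip.move_linear(position, rot=None, v=150): straight line of the TCP; rot=None keeps the orientation; v is the mean speed in mm/s.
- manip.set_joints(angles): joint-space move.
- effector.gripper_open() and effector.clamp(): open the fingers fully, or close them until they stop; the grip force is fixed at half the most.
- manip.dwell(seconds).
- manip.solve_ik(position, orientation): joint angles nearest the present ones, or None.
- imaging.camera(name): name is "side" or "top" or "wrist"; returns the picture (384x512x3 uint8, blue, green, red); there is no depth.
- imaging.camera_params(name): a dict with "K" (3x3 intrinsics, pixels), "R" (3x3) and "t" (3): a world point X has camera coordinates R X + t. Camera axes: x right, y down, z forward; pixel columns grow to the right and rows downward; lengths in mm; the calibration is good to about 2 mm. A picture is of the moment at which its call begins: read the wrist's pose just before it. camera_params takes no time and is no camera call; for the wrist camera it gives the pose at the moment of the call.
A pose or a line that the arm cannot do raises manip.PlanningError and nothing moves.
- job.sign_off(): hands the job in; it is judged then, once.
Readings, each from a call of its own:
- monitor.read_time_s(): time.
- monitor.read_joints(): joint angles.
- monitor.read_qvel(): joint speeds.
- monitor.read_joint_torque(): joint torques, N m.
- monitor.read_tool_pos(): TCP position.
- monitor.read_orientation(): TCP orientation.
- monitor.read_wrist_force(): force on the tool from outside, world axes, zero at the start.
- monitor.read_moment(): the same for the moment, N m.
- monitor.read_gripper_width(): finger opening in mm.
- monitor.read_finger_force(): force on a finger pad.
Only numpy, scipy, OpenCV 4.12 (cv2) and the standard library are available. Lean on these libraries where they do the work, as an engineer would, in place of code of your own. Each camera call takes 0.05 s, during which the arm holds its last target. There are 200 camera calls.

TASK

Pull the hooked row marker straight up out of its upright holder without upsetting the holder, hook it over the rail above the flat rectangular plate and let go of it there. Then, without gripping or lifting it again, push it along the rail until it hangs at rest with its pointed end right above the little cone, and come away. Leave the other holder with its ruler, the book and the stamp as they are.

Things in the scene. Friction and masses are not known exactly. Their poses are not given: they have to be found in the camera images.
- marker: Row marker: rigid aluminium hanger, 188 mm tall, about 90 g, standing loose in holder_a. Origin: centre of its lower end, z up. Blunt point 12 mm wide (y) to z 22, then a flat plate 34 mm wide (y), 6 mm thick (x) to z 86; then the open hook (see marker_seat), and a black grip tab on top (see marker_tab). Hangs plumb; pushed low on the tab it slides along the bar without tipping much.
- marker_seat (a point): Point in the hook where the bar's axis lies when it hangs: (0, 0, 137) mm in the marker's frame, same axes. Hook legs 16 mm, crown 40 mm wide (y): crossbar z 85-91 from the plate to the back leg at x -15 to -9; crown underside z 144, top 150; tip leg at x 9 to 15 hangs down to z 122. So the mouth opens to +x, z 91 to 122; 18 mm between legs. Inside, the crown is an inverted V that centres on it.
- marker_tab (a point): Centre of the marker's black grip tab, at (0, 0, 169) mm in the marker's frame. Tab: 20 mm (x) by 16 mm (y), z 150 to 188.
- holder_a: Loose dark steel holder that holds the marker, 0.8 kg: flange 90 x 90 x 8 mm with an upright slotted box 30 (x) by 56 (y) mm, rim 85 mm high. The slot is 14 (x) by 40 (y) mm with its floor at z 8. Origin: centre of the underside. Its place (left or right) varies.
- holder_b: Second holder, exactly like holder_a, with a ruler in it. Leave alone.
- ruler: Steel ruler 30 (y) x 4 (x) x 190 mm (z), standing in holder_b; origin at the centre of its lower end. Leave alone.
- rail: Fixed rail stand. Origin: centre of the base's underside, y along the bar. Base 70 (x) x 460 (y) x 12 mm; posts of 16 mm diameter at y -215 and +215 mm that end at the bar; nothing else under or above the bar.
- rail_mid (a point): Middle of the bar's axis, 200 mm over the table. The bar is round, polished and slick (friction about 0.2), 10 mm in diameter, 430 mm long, along the stand's y. Stand's axes.
- index: Fixed steel cone on the stand's base straight under the bar, 28 mm diameter, 36 mm high: the mark. Origin: centre of its underside. It may be towards either end.
- plate: Fixed flat steel plate on the stand's base straight under the bar, 50 (x) x 60 (y, along the bar) x 5 mm, 120 to 260 mm along the bar from the cone: hook the marker on above it. Origin: centre of its underside.
- volume: Bound book lying flat, 154 (x) x 210 (y) x 36 mm, origin at the centre of its underside. Leave alone.
- stamp: Hand stamp, foot 30 (x) x 60 (y) mm, 74 mm tall, origin at the centre of its underside. Leave alone.
Things that resemble listed ones, but are neither listed nor needed, are in the scene too. What is meant by the marker is not green, and is the smaller of those in its own colour.

How it is judged:
By the outcome, as a careful person would: the job done as asked, in the order asked, and still so for the second after the job is handed in, with the robot touching nothing.
It also fails if it takes over 64 s, if anything falls off the work surface, if the arm or the gripper's body presses on something with over 40 N, if the wrist force passes 120 N, or if a joint passes its speed limit or range.

## Working session

There is one attempt and no reset: what is moved stays moved. The work goes in short steps, each a Python script; the robot and the scene stay as the last script left them, time stands still between calls to the robot, and variables do not carry over. Pictures are saved under pics/ and viewed, at most 10 in all, crops included, and the job is handed in when it is done.

```bash
mkdir -p pics; python3 - <<'E'
from workcell import manip, effector, imaging, job, monitor
import cv2,numpy as np
for n in ("side","top"):
    im=imaging.camera(n); cv2.imwrite(f"pics/{n}0.png",im)
    p=imaging.camera_params(n); C=-np.array(p["R"]).T@np.array(p["t"]); print(n,np.round(p["K"],1).tolist(),np.round(p["R"],3).tolist(),C.round())
print(manip.hold_point_z, monitor.read_time_s(), monitor.read_orientation())
for n in ("side","top"):
    cv2.imwrite(f"pics/{n}0b.png",cv2.resize(cv2.imread(f"pics/{n}0.png"),(800,600),interpolation=cv2.INTER_CUBIC))
E
```

```text
side [[392.6, 0.0, 252.4], [0.0, 392.6, 193.0], [0.0, 0.0, 1.0]] [[0.72, -0.694, 0.001], [-0.41, -0.427, -0.806], [0.559, 0.58, -0.592]] [-118. -666.  813.]
top [[463.2, 0.0, 256.2], [0.0, 463.2, 195.9], [0.0, 0.0, 1.0]] [[-0.029, -0.999, 0.015], [-0.985, 0.026, -0.17], [0.169, -0.02, -0.985]] [ 263.    7. 1669.]
53.900000000000006 0.1 [-3.13955037e+00  1.17358836e-04  2.80791283e+00]
```

View pics/side0b.png

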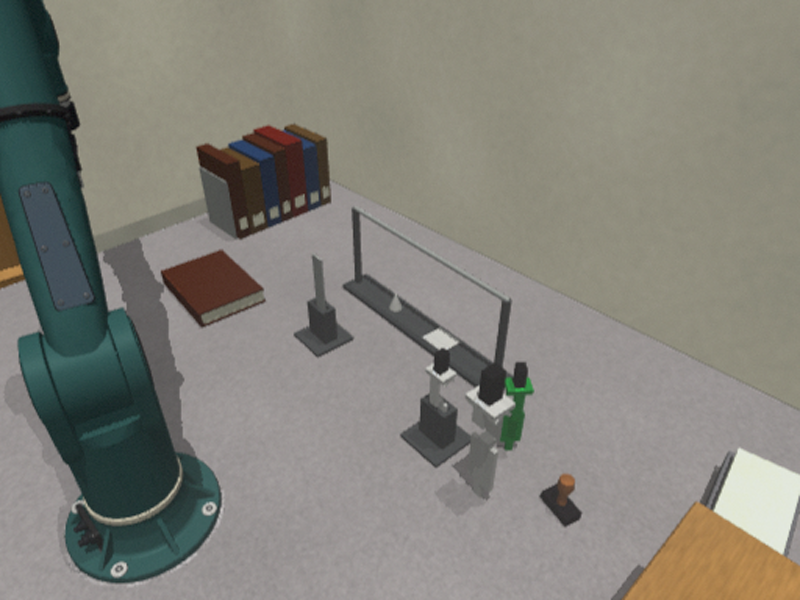

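View pics/top0b.png

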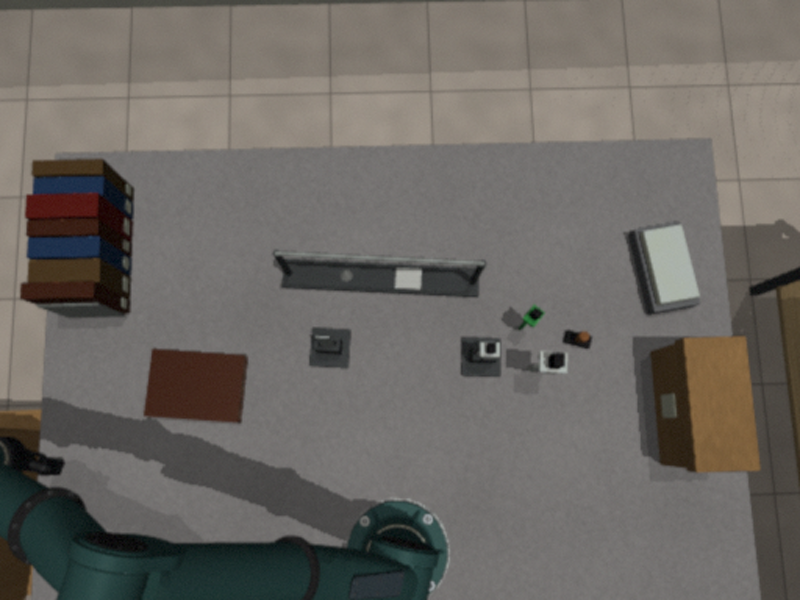

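The side view shows the marker in the right-hand holder, with its tab at about (441,360) of 800. The ruler's holder is at (322,325), the cone at (396,302) and the plate at (440,338). The larger white marker (490,380) and the green one (518,385) are decoys. In the top view the tab is at (488,349), the rail's bar runs from (275,252) to (485,263), and the cone (347,276) and plate (408,279) are below it.

```bash
python3 - <<'E'
import cv2,numpy as np
s=cv2.imread("pics/side0.png");t=cv2.imread("pics/top0.png")
def c(im,x,y,w,h,W,H): return cv2.resize(im[y:y+h,x:x+w],(W,H),interpolation=cv2.INTER_NEAREST)
a=np.hstack([c(s,250,215,60,90,400,600)[:300*2],np.vstack([c(t,285,205,60,45,400,300),c(s,215,125,120,90,400,300)])])
cv2.imwrite("pics/crop1.png",a)
cv2.imwrite("pics/crop2.png",np.vstack([c(t,170,155,150,40,800,213),c(s,215,125,120,58,800,387)]))
E
```

```text
(no output)
```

View pics/crop1.png

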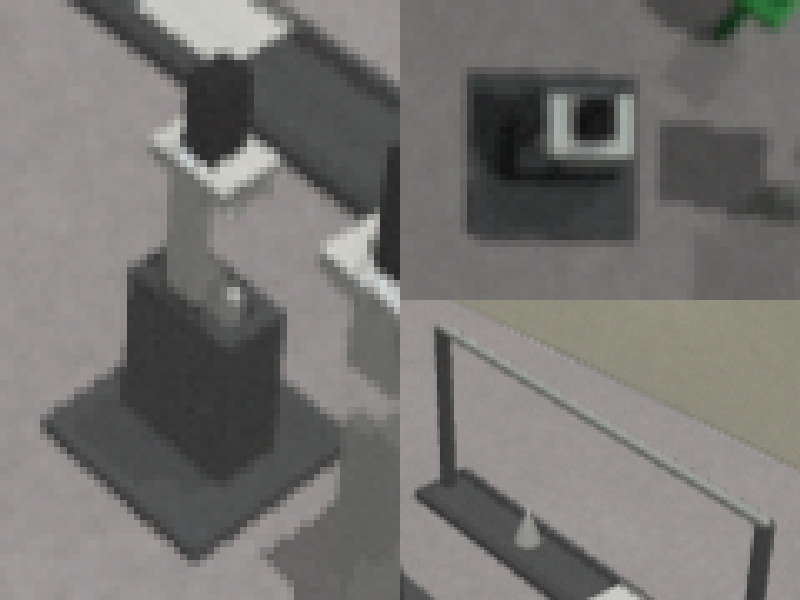

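View pics/crop2.png

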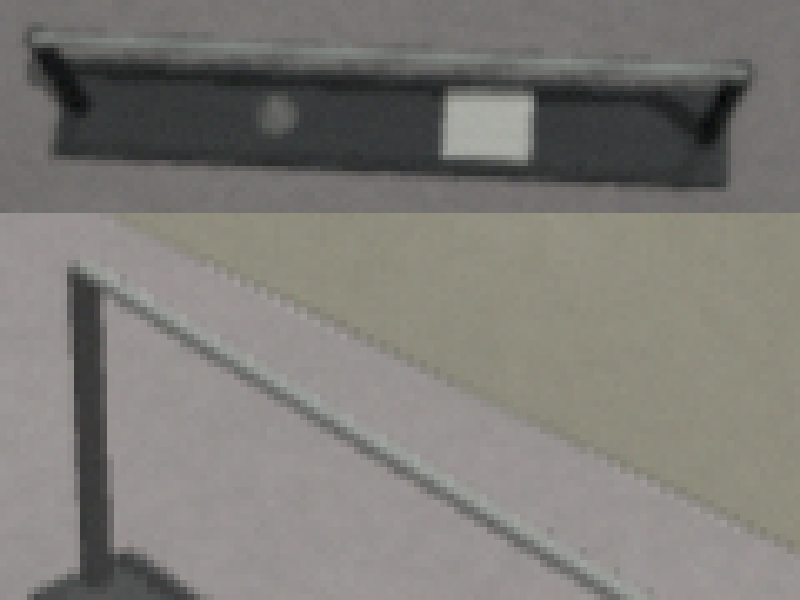

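The hook's mouth faces world +x, towards the rail: the back leg is on the near side (crop 190,230) and the tip-leg stub is at (240,200). The cone is at top-crop (278,115), left (+y) of the plate at (487,127). I'll triangulate these and move over the marker.

```bash
cat > h.py <<'E'
from workcell import manip, effector, imaging, job, monitor
import cv2,numpy as np
from scipy.spatial.transform import Rotation
def cam(n):
    p=imaging.camera_params(n); return {k:np.array(p[k],float) for k in "KRt"}
def ray(p,uv):
    d=p["R"].T@np.linalg.inv(p["K"])@np.array([uv[0],uv[1],1.]); return -p["R"].T@p["t"],d/np.linalg.norm(d)
def onz(p,uv,z):
    c,d=ray(p,uv); return c+d*(z-c[2])/d[2]
def tri(*obs):
    A=np.zeros((3,3));b=np.zeros(3)
    for p,uv in obs:
        c,d=ray(p,uv);M=np.eye(3)-np.outer(d,d);A+=M;b+=M@c
    return np.linalg.solve(A,b)
def proj(p,X):
    x=p["K"]@(p["R"]@np.asarray(X,float)+p["t"]); return x[:2]/x[2]
def plane(p,l): # two pixels -> normal, point
    c,d1=ray(p,l[0]);_,d2=ray(p,l[1]);n=np.cross(d1,d2);return n/np.linalg.norm(n),c
def line2(p1,l1,p2,l2):
    n1,c1=plane(p1,l1);n2,c2=plane(p2,l2);d=np.cross(n1,n2);d/=np.linalg.norm(d)
    if d[1]<0:d=-d
    return np.linalg.solve(np.array([n1,n2,d]),[n1@c1,n2@c2,0]),d
E
python3 - <<'E'
from h import *
s=cv2.imread("pics/side0.png");t=cv2.imread("pics/top0.png");S=cam("side");T=cam("top")
A=tri((T,(175.8,162)),(S,(226,133.2)));B=tri((T,(310,168.4)),(S,(326.3,191.8)));print("bar ends",A,B,np.linalg.norm(A-B))
p0,d=line2(T,[(175.8,162),(310,168.4)],S,[(226,133.2),(326.3,191.8)])
for y in(-150,0,150):print(p0+d*(y-p0[1])/d[1])
print("yaw",np.arctan2(-d[0],d[1]))
# base lower edge near corners
print("base",onz(T,(180.4,184.2),12),onz(T,(306,189.8),12))
print("cone",onz(T,(222.1,176.8),22),tri((T,(222.1,176.2)),(S,(253.1,187.4))))
print("plate",onz(T,(261.3,178.6),17))
tab=tri((T,(314.5,222.3)),(S,(283,224.5)));print("tab top",tab)
h=cv2.inRange(t[205:250,285:345],(150,150,150),(255,255,255));pt=cv2.findNonZero(h);r=cv2.minAreaRect(pt);b=cv2.boxPoints(r)+[285,205];print(b)
print("crown",[onz(T,q,158).round(1) for q in b])
print("holder flange",[onz(T,(285+u/6.667-60,205+v/6.667),8).round(1) for u,v in((467,75),(635,75),(635,238),(467,240))])
print("decoy",onz(T,(553/1.5625,360/1.5625),230))
for yaw in(0,np.pi-0.01,):
    print(yaw,manip.solve_ik([tab[0],tab[1],400],[np.pi,0,yaw]))
E
```

```text
bar ends [632.72218552 236.92186    199.77820316] [ 601.07140682 -199.92980005  203.8250618 ] 438.01543550789046
[ 604.12573104 -150.          204.26726816]
[616.01475042   0.         201.32426191]
[627.90376979 150.         198.38125566]
yaw -0.07909477684806251
base [597.94263608 248.60535328  12.        ] [ 565.2086113  -207.92228061   12.        ]
cone [619.3659973  96.1289916  22.       ] [614.74072292  92.85460821  60.50174588]
plate [610.0547167  -46.13327951  17.        ]
tab top [ 425.5320212  -206.42202238  199.63536698]
[[308. 220.]
 [319. 220.]
 [319. 227.]
 [308. 227.]]
crown [array([ 437.6, -190.8,  158. ]), array([ 436.6, -227. ,  158. ]), array([ 413.5, -225.8,  158. ]), array([ 414.5, -189.7,  158. ])]
holder flange [array([ 469.8, -164.2,    8. ]), array([ 467.3, -255.5,    8. ]), array([ 379.1, -250.8,    8. ]), array([ 380.5, -160.3,    8. ])]
decoy [ 392.68854205 -323.40713225  230.        ]
0 [-0.57074316  0.29141549  1.16502298  2.07778358 -0.32544542  0.97131097
 -0.80423059]
3.1315926535897933 [-0.41868851  0.21800815  0.93007142  2.07438477 -0.21533058  0.9466694
  2.18779076]
```

```bash
python3 - <<'E'
from h import *
p=monitor.read_tool_pos(); manip.move_linear([p[0],p[1],420],v=250)
manip.move_to([425,-206,400],[np.pi,0,-0.02])
W=cam("wrist"); cv2.imwrite("pics/w1.png",imaging.camera("wrist")); np.savez("w1.npz",**W)
manip.move_linear([425,-150,400],v=200)
W=cam("wrist"); cv2.imwrite("pics/w2.png",imaging.camera("wrist")); np.savez("w2.npz",**W)
print(monitor.read_time_s(),monitor.read_joints(),monitor.read_wrist_force())
print("cam",-W["R"].T@W["t"],W["K"][0],W["R"].round(2))
a=np.hstack([cv2.imread("pics/w1.png"),cv2.imread("pics/w2.png")]);cv2.imwrite("pics/w12.png",cv2.resize(a,(800,300),interpolation=cv2.INTER_AREA))
E
```

```text
4.4333 [-0.6282567   0.18406703  1.01541254  2.11583038 -0.19393816  0.93625575
 -1.09496534] [-0.19423833  0.43893603 -0.56930575]
cam [ 501.03859907 -150.26913908  470.12056783] [295.06397685   0.         259.24662267] [[-0.02 -1.    0.  ]
 [-0.96  0.02  0.29]
 [-0.29  0.   -0.96]]
```

View pics/w12.png

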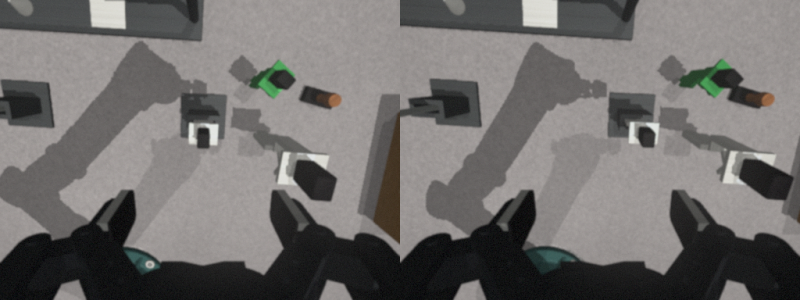

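The tab sits centred in the left frame at (203,137), with the crown at (203,130). In the right frame the tab is at (646,137). I'll segment both frames and triangulate.

```bash
python3 - <<'E'
from h import *
s=cv2.imread("pics/side0.png");S=cam("side")
V=[]
for n,c in(("w1",(260,175)),("w2",(311,172))):
    im=cv2.imread(f"pics/{n}.png");W=dict(np.load(n+".npz"))
    x0,y0=c[0]-30,c[1]-35;g=im[y0:y0+60,x0:x0+60].min(2)
    k,l,st,ce=cv2.connectedComponentsWithStats((g>150).astype(np.uint8))
    j=1+np.argmax(st[1:,4]);st_=st[j];print(n,"crown box",st_[:4]+[x0,y0,0,0],ce[j]+[x0,y0])
    pts=np.argwhere(l==j)[:,::-1]+[x0,y0]
    r=cv2.minAreaRect(pts.astype(np.float32));print(" rect",r)
    dk=(im[y0:y0+60,x0:x0+60].max(2)<45).astype(np.uint8);k,l,st,ce=cv2.connectedComponentsWithStats(dk)
    for q in range(1,k):
        if st[q,4]>40:print(" dark",st[q]+[x0,y0,0,0,0],ce[q]+[x0,y0])
    V.append((W,r))
a=np.hstack([cv2.resize(cv2.imread(f"pics/{n}.png")[c[1]-35:c[1]+25,c[0]-20:c[0]+20],(400,600),interpolation=cv2.INTER_NEAREST) for n,c in(("w1",(260,175)),("w2",(311,172)))])
cv2.imwrite("pics/wc.png",a)
E
```

```text
w1 crown box [253 158  27  29] [271.13079019 169.82288828]
 rect ((266.0, 172.0), (28.0, 26.0), 90.0)
 dark [242 140  35   7 120] [256.54166667 143.21666667]
 dark [254 165  13   8  88] [259.69318182 168.15909091]
w2 crown box [292 156  49  41] [314.03087886 175.94180523]
 rect ((316.0, 176.0), (40.0, 48.0), 90.0)
 dark [306 164  17  21 139] [311.22302158 170.47482014]
```

View pics/wc.png

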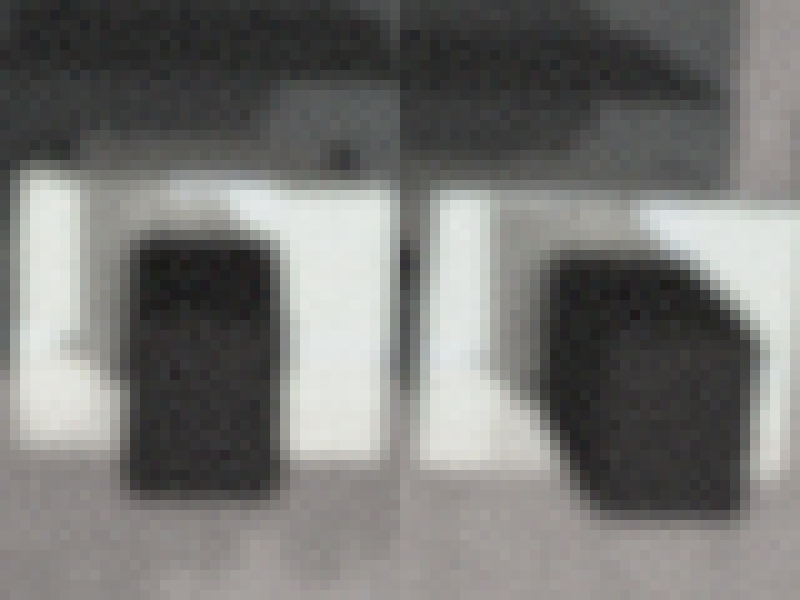

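The crops show the tab's top face at (130–280, 320–497) in the left panel and (200–357, 336–515) in the right panel. The crown spans (12–390, 175–455) in the left panel.

```bash
python3 - <<'E'
from h import *
W1=dict(np.load("w1.npz"));W2=dict(np.load("w2.npz"))
f=lambda o,p:(o[0]+p[0]/10-.5,o[1]+p[1]/10-.5)
a=[f((240,140),p) for p in((130,320),(281,320),(279,498),(126,498))]
b=[f((291,137),p) for p in((208,335),(358,337),(345,516),(195,516))]
P=np.array([tri((W1,u),(W2,v)) for u,v in zip(a,b)]);print(P.round(1),P.mean(0))
Z=196
for W,q in((W1,a),(W2,b)):
    Q=np.array([onz(W,u,Z) for u in q]);print(Q[:,:2].round(1).tolist(),Q.mean(0))
c=[f((240,140),p) for p in((14,172),(393,185),(386,460),(10,450))]
Q=np.array([onz(W1,u,158) for u in c]);print("crown",Q.round(1).tolist(),Q.mean(0))
# bar/plate/cone from w1
print(monitor.read_time_s())
E
```

```text
[[ 436.6 -198.9  195.7]
 [ 436.2 -213.4  195.2]
 [ 418.4 -213.   195.1]
 [ 419.1 -198.1  196.5]] [ 427.55056905 -205.85723369  195.60940616]
[[436.6, -199.0], [436.4, -213.3], [418.6, -213.0], [418.9, -198.1]] [ 427.63207009 -205.84452146  196.        ]
[[436.8, -198.9], [436.4, -213.2], [418.6, -212.8], [418.9, -198.2]] [ 427.66635298 -205.76410593  196.        ]
crown [[444.1, -185.9, 158.0], [441.9, -226.4, 158.0], [411.3, -225.7, 158.0], [413.2, -184.4, 158.0]] [ 427.63407959 -205.6067284   158.        ]
4.4333
```

```bash
python3 - <<'E'
from h import *
o=[np.pi,0,-0.04]
manip.move_linear([427.6,-205.8,320],o,v=200)
manip.move_linear([427.6,-205.8,235],v=100)
f0=np.array(monitor.read_wrist_force());effector.clamp()
print(monitor.read_gripper_width(),monitor.read_finger_force(),np.array(monitor.read_wrist_force())-f0)
manip.move_linear([427.6,-205.8,245],v=40);print(np.array(monitor.read_wrist_force())-f0)
manip.move_linear([427.6,-205.8,355],v=120);print(monitor.read_gripper_width(),np.array(monitor.read_wrist_force())-f0)
print(manip.solve_ik([612,-46,330],[np.pi,0,-.079]))
s=cam("side"); im=imaging.camera("side");cv2.imwrite("pics/s2.png",im)
manip.move_linear([500,-46,355],[np.pi,0,-.079],v=200)
for i,x in enumerate((500,470)):
    if i: manip.move_linear([x,-46,355],v=150)
    W=cam("wrist");np.savez(f"w{3+i}.npz",**W);cv2.imwrite(f"pics/w{3+i}.png",imaging.camera("wrist"))
print(monitor.read_time_s())
a=cv2.resize(im[190:300,220:340],(400,367));b=cv2.resize(cv2.imread("pics/w3.png"),(400,300));
v=np.zeros((600,800,3),np.uint8);v[:600,:]=cv2.resize(cv2.imread("pics/w3.png"),(800,600));v[400:600,:200]=cv2.resize(im[190:300,220:340],(200,200));cv2.imwrite("pics/v3.png",v)
E
```

```text
15.03588010641049 58.36228787899017 [-0.32484453  0.80317989  4.00025303]
[ 0.23514154 -0.53817621 -0.89890682]
15.22295608170288 [ 0.28872625  0.45414542 -0.33487831]
[-0.57189422  0.54953091  0.84758221  1.8682305  -0.50158924  0.95158744
 -1.14544603]
9.7
```

View pics/v3.png

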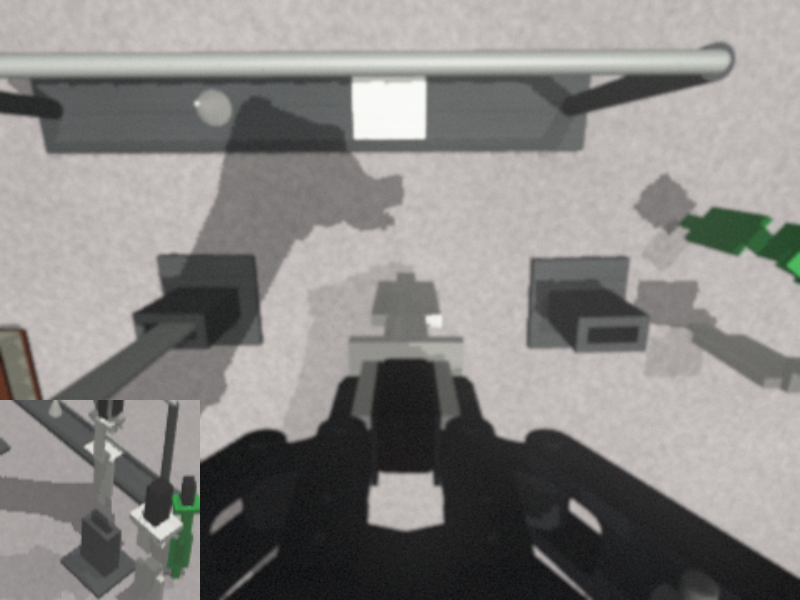

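The marker is out of the holder and held square, and holder_a still stands. The bar runs (0,66)–(720,60), the cone is at (213,107) and the plate at (389,108). I'll measure the bar, cone and plate from these views.

```bash
python3 - <<'E'
from h import *
T=cam("top");S=cam("side");L={}
def fit(n,cols,r0,r1,W):
    im=cv2.imread(f"pics/{n}.png");g=im.min(2).astype(float);lo=[];hi=[]
    for c in cols:
        col=g[r0:r1,c]; k=np.argmax(np.abs(np.diff(col)))
        lo.append(c);hi.append(col)
    return np.array(lo),np.array(hi)
im=cv2.imread("pics/w3.png");print(im[26:60:1,150].min(1).tolist() if 0 else [int(v) for v in im[24:62,150].min(1)],[int(v) for v in im[24:62,350].min(1)])
im4=cv2.imread("pics/w4.png");print([int(v) for v in im4[0:40,150].min(1)])
print([int(v) for v in cv2.imread("pics/top0.png")[155:180,240].min(1)])
print([int(v) for v in cv2.imread("pics/side0.png")[130:180,270].min(1)])
W=dict(np.load("w3.npz"))
g=im.min(2);pl=(g[53:92,200:300]>225).astype(np.uint8);k,l,st,ce=cv2.connectedComponentsWithStats(pl);j=1+np.argmax(st[1:,4]);print("plate",st[j]+[200,53,0,0,0],ce[j]+[200,53],onz(W,ce[j]+[200,53],17))
co=((g[50:90,110:170]>105)).astype(np.uint8);k,l,st,ce=cv2.connectedComponentsWithStats(co)
for j in range(1,k):
    if st[j,4]>60:print("cone",st[j]+[110,50,0,0,0],ce[j]+[110,50],onz(W,ce[j]+[110,50],24))
cv2.imwrite("pics/cc.png",cv2.resize(im[48:92,110:170],(600,440),interpolation=cv2.INTER_NEAREST))
E
```

```text
[188, 187, 187, 190, 190, 188, 189, 185, 172, 165, 163, 171, 181, 194, 198, 208, 208, 204, 201, 191, 179, 170, 151, 135, 112, 86, 67, 63, 68, 82, 92, 98, 93, 98, 98, 94, 97, 96] [187, 191, 189, 185, 183, 180, 175, 163, 156, 158, 171, 184, 192, 204, 217, 219, 219, 203, 190, 177, 165, 152, 136, 115, 96, 78, 73, 74, 72, 72, 76, 75, 72, 72, 74, 71, 75, 68]
[164, 178, 185, 181, 178, 176, 178, 184, 185, 185, 186, 183, 159, 126, 99, 94, 91, 89, 80, 63, 63, 59, 57, 63, 56, 59, 56, 75, 90, 89, 94, 89, 89, 88, 90, 96, 94, 93, 91, 91]
[117, 118, 118, 117, 117, 118, 117, 115, 109, 120, 115, 94, 86, 70, 52, 38, 38, 48, 53, 56, 55, 53, 55, 59, 58]
[125, 125, 123, 124, 124, 124, 124, 124, 127, 125, 126, 125, 127, 114, 125, 145, 145, 144, 143, 145, 146, 147, 145, 146, 145, 146, 146, 150, 152, 129, 102, 118, 143, 145, 145, 148, 147, 146, 145, 148, 145, 144, 145, 143, 145, 145, 146, 145, 147, 148]
plate [ 226   53   46   36 1591] [248.7397863   69.95851666] [612.6977684  -43.15596458  17.        ]
cone [123  56  26  26 487] [136.3798768   68.41067762] [625.26102066  97.62462202  24.        ]
```

View pics/cc.png

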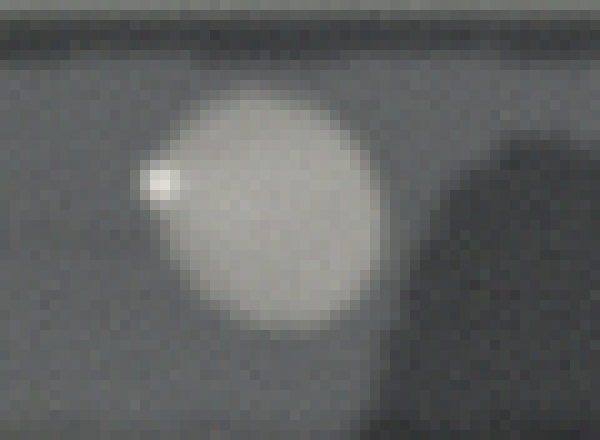

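The cone's apex is at crop (160,183), which is full-resolution (125.5,65.8). Its base circle is centred near (272,212), which is (136.7,68.7).

```bash
python3 - <<'E'
from h import *
T=cam("top");S=cam("side");W=dict(np.load("w3.npz"))
print("apex",onz(W,(125.5,65.8),48),"base",onz(W,(136.7,68.7),12),"apex tri",tri((W,(125.5,65.8)),(S,(253.1-.5,187.2))))
print("plate",onz(W,(248.7,69.3),17))
for c in (60,100,150,200,300,350,400):
    g=cv2.imread("pics/w3.png").min(2).astype(float)[24:60,c];d=np.diff(cv2.GaussianBlur(g.reshape(-1,1),(1,3),0).ravel())
    a=24.5+np.argmin(d[:10]);k=d[12:];b=36.5+(np.sum(np.arange(len(k))*np.minimum(k,0)**2)/np.sum(np.minimum(k,0)**2));X=onz(W,(c,(a+b)/2),200);print(c,a,round(b,1),X.round(1),X[0]-.079*X[1])
# side/w3 bar planes
l,d=line2(W,[(150,39.2),(350,38.4)],S,[(226,133.2),(326.3,191.8)]);print([ (l+d*(y-l[1])/d[1]).round(1) for y in(-150,0,150)],-d[0]/d[1])
m=monitor.read_tool_pos();print(m,monitor.read_orientation())
E
```

```text
apex [626.1022321  100.83071721  48.        ] base [626.39310667 101.7927067   12.        ] apex tri [624.65354957 100.5541984   52.24151198]
plate [613.48399497 -43.17663624  17.        ]
60 32.5 47.8 [625.2  80.2 200. ] 618.8419726224608
100 32.5 47.4 [623.1  52.7 200. ] 618.9163162722984
150 31.5 47.0 [620.7  18.3 200. ] 619.2913898622194
200 31.5 46.5 [618.1 -16.  200. ] 619.4003598190819
300 31.5 45.4 [612.9 -84.6 200. ] 619.6181491462635
350 30.5 45.3 [ 610.5 -118.9  200. ] 619.9037713666872
400 30.5 45.9 [ 607.5 -153.3  200. ] 619.642917238136
[array([ 607.6, -150. ,  201.2]), array([619.7,   0. , 198.1]), array([631.8, 150. , 194.9])] -0.0808838718319101
[470.04668215 -46.63033701 355.31758337] [-3.14097553e+00 -1.26818043e-03 -8.03450767e-02]
```

```bash
python3 - <<'E'
from h import *
yaw=-.076;o=[np.pi,0,yaw];b=lambda y:619.2+.0758*y
y=-44;x=b(y)
manip.move_linear([x-60,y+4.6,321],o,v=150)
f0=np.array(monitor.read_wrist_force())
manip.move_linear([x,y,321],v=60);print(np.array(monitor.read_wrist_force())-f0)
manip.move_linear([x,y,295],v=50)
z=295
while z>286:
    manip.move_linear([x,y,z],v=20);f=np.array(monitor.read_wrist_force())-f0;print(z,f.round(2))
    if f[2]>1.0:break
    z-=1
effector.gripper_open();manip.dwell(.3)
print(monitor.read_gripper_width(),monitor.read_tool_pos(),monitor.read_time_s())
W=cam("wrist");np.savez("w5.npz",**W);w=imaging.camera("wrist");s=imaging.camera("side");cv2.imwrite("pics/w5.png",w);cv2.imwrite("pics/s5.png",s)
cv2.imwrite("pics/v5.png",np.vstack([cv2.resize(s[110:230,210:370],(640,480))[:300],cv2.resize(w,(640,300))]))
E
```

```text
[ 0.61006996 -0.08001292 -0.22109026]
295 [ 0.29  0.08 -0.33]
294 [ 0.27  0.25 -0.23]
293 [ 0.53 -0.02  0.18]
292 [ 1.75 -0.06 -0.18]
291 [ 0.06 -0.73  0.19]
290 [-3.05  0.3   5.86]
85.72263694967849 [615.8810959  -43.99440224 290.01485223] 14.7667
```

View pics/v5.png

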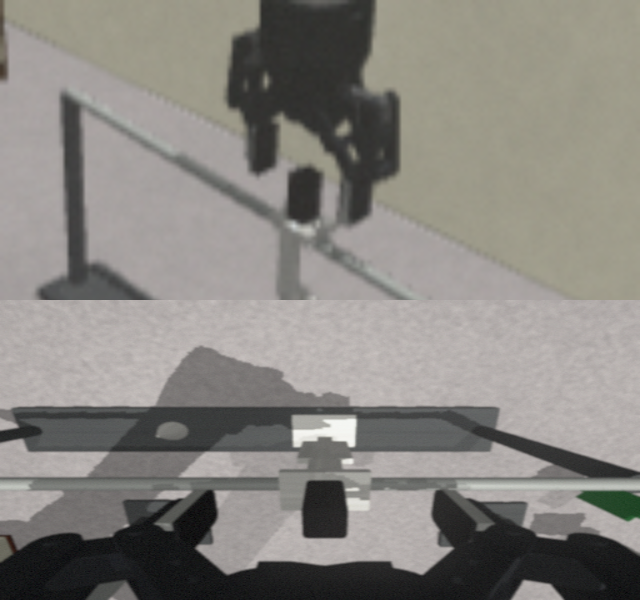

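The hook is seated on the bar: the tab is free between the open fingers at (325,505) in the wrist panel, and the marker hangs above the plate at (323,430). Next I'll lower a little and push +y with the open −y finger, stopping short of the cone.

```bash
python3 - <<'E'
from h import *
b=lambda y:619.2+.0758*y
f0=np.array(monitor.read_wrist_force())
manip.move_linear([b(-44),-44,280],v=50);print(np.array(monitor.read_wrist_force())-f0)
manip.move_linear([b(-12),-12,280],v=60);print(np.array(monitor.read_wrist_force())-f0)
manip.move_linear([b(60),60,280],v=40);print(np.array(monitor.read_wrist_force())-f0)
manip.move_linear([b(129),129,280],v=40);print(np.array(monitor.read_wrist_force())-f0)
manip.dwell(.5);print(monitor.read_tool_pos(),monitor.read_time_s())
W=cam("wrist");np.savez("w6.npz",**W);w=imaging.camera("wrist");s=imaging.camera("side");cv2.imwrite("pics/w6.png",w);cv2.imwrite("pics/s6.png",s)
q=proj(cam("side"),[626.5,97,55]);u,v=[int(k) for k in q];p=proj(W,[626.5,97,80]);U,V=[int(k) for k in p];print(q,p)
V=max(V,60);a=cv2.resize(s[v-45:v+15,u-20:u+20],(400,600),interpolation=cv2.INTER_NEAREST);c=cv2.resize(w[V-60:V+60,max(U-40,0):max(U-40,0)+80],(400,600),interpolation=cv2.INTER_NEAREST)
print("origins",(u-20,v-45),(max(U-40,0),V-60));cv2.imwrite("pics/v6.png",np.hstack([a,c]))
E
```

```text
[0.97808466 0.38640651 1.71561527]
[-0.10175683  0.22333136  0.66482704]
[1.86140048 0.82027004 1.71761673]
[-0.12813787  0.47142747  1.00676079]
[628.98484106 129.02394526 280.00709886] 20.2417
[254.20945751 186.89803687] [293.26333376 183.65769491]
origins (234, 141) (253, 123)
```

View pics/v6.png

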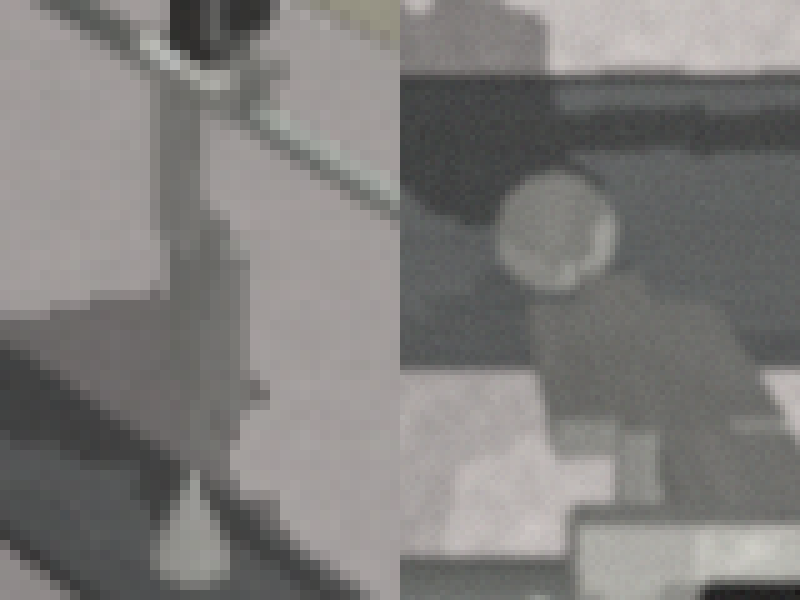

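The marker's point is nearly over the cone. In the side crop the apex is at (193,470) and the point at about (215,470). In the wrist crop the cone centre is at (557,232) and the point end is around (612,285), so it still stops short towards −y. I'll measure the remainder numerically.

```bash
python3 - <<'E'
from h import *
W=dict(np.load("w6.npz"));S=cam("side");w=cv2.imread("pics/w6.png");s=cv2.imread("pics/s6.png")
b=lambda y:619.2+.0758*y
e=np.array([.0756,.997,0]);n=np.array([.997,-.0756,0])
g=w.mean(2)
for r in(176,178,180,182,184,196,200,232,236):print(r,g[r,270:345].astype(int).tolist())
for y in(92,94,96):
    c=np.array([b(y),y,0]);print(y,"pt",[proj(W,c+e*k+[0,0,63]).round(1).tolist() for k in(6,-6)],"sh",[proj(W,c+e*k+[0,0,85]).round(1).tolist() for k in(17,-17)],"crown",[proj(W,c+e*k+n*15+[0,0,213]).round(1).tolist() for k in(20,-20)])
c=np.array([b(101),101,48]);print("apex",proj(W,c),"basec",proj(W,c-[0,0,36]),proj(S,c))
gs=s.mean(2)
for r in range(178,192,1):print(r,gs[r,246:264].astype(int).tolist())
for y in(92,94,96):
    c=np.array([b(y),y,0]);print(y,[proj(S,c+e*k+[0,0,z]).round(1).tolist() for k,z in((6,63),(-6,63),(17,85),(-17,85))])
E
```

```text
176 [95, 91, 93, 100, 114, 121, 134, 136, 136, 135, 136, 138, 132, 128, 132, 139, 149, 145, 134, 144, 146, 138, 137, 127, 109, 99, 92, 90, 93, 95, 100, 99, 98, 98, 96, 98, 96, 97, 95, 99, 98, 98, 98, 98, 100, 98, 100, 99, 98, 98, 98, 96, 98, 99, 99, 100, 96, 99, 99, 97, 98, 97, 97, 102, 98, 96, 99, 100, 98, 103, 95, 98, 100, 101, 97]
178 [84, 88, 86, 86, 90, 103, 108, 121, 128, 130, 131, 132, 132, 130, 138, 146, 148, 149, 131, 120, 118, 117, 116, 110, 104, 105, 110, 104, 105, 108, 105, 99, 96, 93, 94, 95, 98, 95, 96, 100, 96, 95, 100, 92, 95, 94, 101, 97, 97, 95, 96, 95, 95, 95, 95, 96, 94, 97, 96, 97, 97, 96, 99, 94, 96, 95, 94, 96, 99, 99, 99, 93, 97, 97, 97]
180 [86, 88, 88, 86, 91, 90, 89, 99, 100, 108, 120, 122, 124, 126, 129, 129, 129, 120, 113, 102, 109, 110, 108, 109, 106, 109, 110, 110, 111, 110, 106, 107, 103, 99, 96, 98, 100, 100, 97, 100, 99, 96, 98, 99, 97, 97, 98, 96, 98, 94, 101, 95, 101, 96, 98, 100, 100, 99, 100, 95, 97, 96, 97, 97, 102, 100, 99, 96, 97, 99, 97, 96, 98, 99, 96]
182 [90, 89, 88, 91, 90, 87, 88, 87, 93, 92, 99, 99, 99, 97, 97, 100, 98, 93, 101, 105, 10
[... 3307 characters left out ...]
4, 107, 108, 111, 113, 116, 160, 159, 157, 158, 158, 161, 161]
187 [75, 73, 64, 66, 63, 71, 95, 109, 107, 109, 114, 159, 159, 158, 158, 157, 160, 159]
188 [84, 82, 66, 64, 64, 69, 88, 138, 97, 109, 113, 140, 160, 161, 160, 161, 161, 160]
189 [86, 77, 66, 66, 63, 70, 107, 152, 87, 94, 101, 118, 161, 161, 162, 160, 160, 163]
190 [85, 74, 66, 66, 66, 82, 132, 150, 97, 73, 83, 105, 139, 138, 139, 143, 164, 163]
191 [85, 85, 77, 64, 71, 105, 146, 152, 132, 74, 70, 78, 93, 102, 109, 119, 162, 161]
92 [[254.0, 184.8], [256.4, 186.4], [251.9, 177.9], [258.6, 182.4]]
94 [[253.7, 184.5], [256.0, 186.1], [251.5, 177.6], [258.2, 182.1]]
96 [[253.3, 184.3], [255.6, 185.9], [251.2, 177.3], [257.8, 181.9]]
```

```bash
cat > meas.py <<'E'
from h import *
def look(tag):
    W=cam("wrist");w=imaging.camera("wrist");cv2.imwrite(f"pics/{tag}.png",w);s=imaging.camera("side");cv2.imwrite(f"pics/{tag}s.png",s);g=w.mean(2)
    b=lambda y:619.2+.0758*y
    e=np.array([.0756,.997,0])
    for y in(99,101,103):
        c=np.array([b(y),y,0]);print(y,"pt",[proj(W,c+e*k+[0,0,63]).round(1).tolist() for k in(6,-6)],"sh",[proj(W,c+e*k+[0,0,85]).round(1).tolist() for k in(17,-17)])
    c=np.array([b(101),101,48]);a=proj(W,c);print("apex",a,"basec",proj(W,c-[0,0,36]))
    q=proj(W,c+[0,0,37]);r=int(round(q[1]));u=int(a[0])
    for k in range(int(a[1])-14,r+10,3):print(k,u-25,g[k,u-25:u+26].astype(int).tolist())
E
python3 - <<'E'
from meas import *
b=lambda y:619.2+.0758*y
manip.move_linear([b(135.8),135.8,280],v=12);manip.dwell(.4);print(monitor.read_tool_pos())
manip.move_linear([b(101),101,280],v=60);manip.dwell(.5);print(monitor.read_time_s())
look("w7")
E
```

```text
[629.49363696 135.80884452 280.0056227 ]
22.6917
99 pt [[255.6, 179.0], [267.6, 179.0]] sh [[243.6, 185.0], [280.0, 185.0]]
101 pt [[253.6, 179.0], [265.6, 179.0]] sh [[241.4, 185.0], [277.8, 185.0]]
103 pt [[251.6, 179.0], [263.6, 179.0]] sh [[239.3, 185.0], [275.7, 185.0]]
apex [259.56492948 175.3960704 ] basec [259.51586537 167.90527203]
161 234 [58, 68, 65, 66, 62, 58, 66, 66, 67, 66, 68, 66, 65, 64, 69, 70, 88, 97, 113, 116, 120, 118, 122, 122, 127, 124, 126, 127, 124, 130, 135, 140, 142, 139, 125, 111, 99, 94, 94, 97, 94, 99, 95, 95, 95, 92, 97, 94, 92, 96, 93]
164 234 [63, 66, 66, 67, 61, 62, 62, 63, 63, 63, 59, 65, 64, 67, 74, 97, 112, 123, 121, 123, 119, 124, 123, 122, 124, 127, 124, 122, 120, 121, 128, 141, 149, 151, 155, 150, 140, 114, 96, 92, 95, 94, 96, 96, 95, 92, 93, 91, 97, 99, 94]
167 234 [81, 84, 87, 92, 92, 89, 84, 76, 70, 69, 70, 71, 86, 95, 106, 116, 112, 118, 118, 122, 120, 121, 122, 126, 126, 124, 127, 120, 119, 116, 123, 130, 148, 153, 153, 150, 145, 130, 111, 94, 95, 93, 96, 94, 94, 91, 94, 93, 93, 95, 98]
170 234 [88, 88, 89, 92, 90, 90, 90, 91, 90, 89, 96, 
[... 1411 characters left out ...]
 102, 102, 104, 104, 105, 109, 103, 106, 104, 109, 110, 107, 108, 109, 107, 108, 108, 108, 107, 106, 105, 107, 106, 104, 109, 105, 105, 109, 108, 102, 108, 110, 104, 104, 101, 95, 89, 89, 84, 85, 85]
191 234 [87, 82, 86, 87, 91, 97, 101, 104, 102, 100, 103, 101, 103, 103, 100, 104, 106, 103, 110, 102, 107, 104, 104, 108, 102, 105, 101, 106, 104, 107, 108, 108, 105, 108, 108, 107, 105, 112, 102, 107, 107, 104, 108, 104, 103, 92, 88, 85, 84, 84, 86]
194 234 [84, 83, 84, 88, 91, 100, 101, 98, 98, 104, 102, 98, 101, 100, 102, 102, 99, 99, 102, 101, 103, 104, 108, 105, 108, 101, 100, 101, 101, 105, 106, 104, 106, 110, 109, 108, 108, 106, 104, 105, 104, 108, 107, 105, 107, 100, 88, 85, 84, 82, 86]
```

```bash
python3 - <<'E'
from h import *
manip.move_linear([626.9,101,400],v=120)
manip.move_linear([480,101,420],v=200);manip.dwell(1.5)
S=cam("side");a=cv2.imread("pics/w7s.png").astype(int)
s=imaging.camera("side");g=s.mean(2);cv2.imwrite("pics/s8.png",s)
for r in(176,180,184,186,188,190):print(r,g[r,244:266].astype(int).tolist(),a[r,244:266].mean(1).astype(int).tolist())
d=imaging.camera("side").astype(int);print(np.abs(d-s).max(),monitor.read_time_s(),monitor.read_wrist_force())
s0=cv2.imread("pics/side0.png").astype(int);df=np.abs(s0-s).max(2)
print("ruler holder",df[160:230,188:228].mean(),"holder_a",df[255:300,255:302].mean(),"book",df[160:208,102:170].mean(),"stamp",df[300:337,343:375].mean(),"decoys",df[230:320,300:345].mean())
q=cv2.imread("pics/s8.png")[110:200,215:340]
E
```

```text
176 [155, 153, 152, 156, 150, 111, 100, 102, 110, 108, 110, 111, 117, 145, 153, 151, 155, 153, 153, 151, 150, 153] [106, 107, 105, 108, 108, 104, 103, 104, 113, 113, 111, 112, 118, 113, 139, 157, 159, 159, 157, 156, 159, 157]
180 [154, 155, 153, 152, 153, 154, 152, 125, 102, 108, 109, 109, 118, 143, 151, 154, 150, 153, 155, 155, 157, 156] [107, 105, 105, 105, 106, 107, 106, 105, 106, 111, 112, 112, 116, 108, 107, 103, 108, 139, 161, 160, 162, 160]
184 [62, 68, 83, 104, 133, 143, 151, 137, 114, 109, 109, 155, 152, 154, 157, 155, 156, 154, 154, 155, 158, 156] [62, 64, 67, 80, 93, 99, 106, 107, 113, 111, 106, 106, 107, 106, 105, 107, 109, 106, 105, 109, 115, 141]
186 [72, 73, 62, 63, 77, 81, 96, 131, 156, 150, 154, 156, 156, 156, 156, 154, 154, 155, 155, 157, 155, 155] [65, 65, 65, 64, 66, 67, 78, 97, 110, 109, 107, 108, 109, 109, 108, 106, 107, 106, 109, 142, 161, 160]
188 [83, 74, 74, 64, 64, 64, 65, 65, 91, 150, 137, 154, 155, 157, 159, 156, 157, 155, 158, 157, 158, 156] [65, 65, 66, 64, 64, 64, 65, 68, 88, 137, 97, 108, 108, 106, 109, 109, 109, 108, 117, 161, 162, 161]
190 [85, 83, 85, 74, 63, 64, 64, 80, 130, 150, 114, 81, 108, 139, 155, 154, 156, 159, 158, 156, 156, 157] [83, 78, 76, 76, 65, 65, 65, 82, 133, 154, 118, 77, 86, 100, 108, 108, 107, 118, 163, 163, 162, 161]
26 26.4333 [-0.11391133 -0.72123045 -0.76449478]
ruler holder 11.952857142857143 holder_a 6.134751773049645 book 6.1087622549019605 stamp 4.960304054054054 decoys 5.1234567901234565
```

```bash
python3 -c "
from h import *
s=cv2.imread('pics/s8.png').astype(int);d=imaging.camera('side').astype(int);D=np.abs(d-s).max(2);print(D.mean(),D[125:190,240:275].mean(),monitor.read_time_s())
print(job.sign_off())"
```

```text
1.9809112548828125 1.8443956043956045 26.4833
the job is handed in; nothing more can be done
None
```

The marker hangs at rest on the rail with its point about 0.4 mm along the bar from the cone's axis; the arm is clear, nothing else was touched, and the job was handed in at 26.5 s.

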